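# Swing the display tray under the keeper roller

## Task

Put the stray stone jar back upright in the empty bay of the plywood tray and let go of it. Then push the tray's free end round a quarter turn about the steel upright that holds its corner, keeping it flat on the counter, until its long side lies flush along the low stop rail and its end block is tucked under the weighted roller arm. Keep the jar and cup standing in the tray and leave the other stone pieces where they are.

Things in the scene. Friction and masses are not known exactly. Their poses are not given: they have to be found in the camera images.
- stand: Fixed fittings, one rigid set. Origin at the foot of the round steel upright (24 mm diameter, 135 mm tall with its brass ball), z up. In its frame: the stop rail runs along x; a grey pillar (85 mm high) at x = 285, y = 85 mm carries the weighted roller arm, which points to -x. The finished tray has its x and y axes along this frame's x and y.
- rail_face (a point): Middle of the stop rail's face, 15 mm above the counter, at x = 90, y = 116.5 mm of the stand; the face looks to the stand's -y. Dark wooden rail, 100 mm long, 30 mm high, 14 mm thick.
- roller_rest (a point): Underside of the roller with its arm at rest, 38 mm above the counter, at x = 175, y = 85 mm of the stand. Dark free-turning roller, 44 mm diameter, 34 mm long, axis along the stand's x: the tray's end block runs in under it along the stand's +y and lifts it 7 mm against about 2 N.
- keeper (a joint): Hinge of the weighted roller arm, rad: 0 hanging at rest on its stop, positive with the roller lifted; about 0.07 with the roller on the tray's end block.
- tray: Loose plywood tray, 205 x 135 mm, 0.5 to 0.8 kg. Origin on the underside, in the middle of the square hole in one corner through which the upright stands with 2.5 mm play; x along its length, y across. Outsides at x = -20 and 185, y = -20 and 115 mm. Walls 32 mm high, low feet. Starts with x roughly along the stand's -y; pushed on its y = -20 side it turns counter-clockwise from above.
- bay (a point): Centre of the empty bay, on the tray's inner floor (8 mm above the counter), at x = 116, y = 50 mm of the tray. The bay is 70 mm along x, 123 mm along y; a 24 mm high divider parts it from the cup.
- tray_end (a point): Centre of the top of the solid end block, the tray's free end: 45 mm high, x = 151 to 185 mm of the tray, full width. Its y = -20 mm side is the place to push.
- tray_edge (a point): Middle of the outside of the tray's y = 115 mm long side, the side that ends against the stop rail.
- jar_center (a point): Centre (half-way up) of the stray pale stone jar, upright, 95 mm tall: foot 50 mm, sides vertical and 54 mm in diameter from 28 to 76 mm above its foot, rim 46 mm; about 0.16 kg. It stands on the counter in the way of the tray's swing, between the tray and the roller arm.
- jar: The same jar, origin at the centre of its foot.
- cup: Stone cup standing in the tray by the upright, 56 mm diameter, 52 mm tall, solid, 0.33 kg; origin at its foot. Stays in the tray.
- pyramid: Green stepped stone pyramid, 80 mm square, 62 mm tall; origin at its foot. To be left alone.
- obelisk: Green stone obelisk, base 60 mm, 130 mm tall; origin at its foot. To be left alone.
- dome: Pale green stone dome, 100 mm diameter, 58 mm tall; origin at its foot. To be left alone.
- vase: Brownish stone vase, 80 mm diameter, 140 mm tall; origin at its foot. To be left alone.
- bowl: Pale stone bowl, 96 mm diameter, 40 mm tall; origin at its foot. To be left alone.
- cat: Green stone cat figure, base 50 x 70 mm, 105 mm tall; origin at its foot. To be left alone.

How it is judged (in metres and radians):
On the way, in this order (a step that is already met when the one before it is completed fails the run):
1. The jar stands released and upright in the tray's empty bay (x of jar_center in the frame of tray between 0.085 and 0.15 m and y of jar_center in the frame of tray between -0.005 and 0.105 m and z of jar_center in the frame of tray between 0.045 and 0.066 m and angle between jar_center's own z axis and vertical below 0.15 rad and contact force between the fingers and jar below 0.05 N), for 0.2 s.
2. The tray has been turned flush to the stop rail with its end block under the roller (angle between the x axis of tray and the x axis of stand, either way round below 0.08 rad and x of tray_end in the frame of stand above 0.14 m and y of tray_edge in the frame of stand above 0.1065 m and horizontal distance between tray and stand below 0.012 m and value of joint keeper above 0.03 rad and height (world z) of tray below 0.005 m), for 0.2 s.
At the end, for the whole second after the job is handed in: Tray flat, at rest, length within 0.08 rad of the stand's x, long side within 10 mm of the stop rail, hole within 12 mm of centred on the upright, roller riding on the end block (arm over 0.03 rad); jar upright (0.15 rad) and released in the bay, cup upright (0.2 rad) in the tray (all of step 1 and all of step 2 and linear speed of tray below 0.01 m/s and angular speed of tray below 0.05 rad/s and z of cup in the frame of tray below 0.02 m and angle between cup's own z axis and vertical below 0.2 rad); the robot touches nothing.
It fails at once if the tray is lifted or tipped (angle between tray's own z axis and vertical above 0.15 rad or height (world z) of tray above 0.02 m).
It fails at once if the jar is toppled (angle between jar_center's own z axis and vertical above 0.6 rad).
It fails at once if the cup is toppled (angle between cup's own z axis and vertical above 0.6 rad).
It fails at once if another stone piece is shifted more than 30 mm or toppled (distance of any of pyramid, obelisk, dome, vase, bowl, cat from where it was at the start of the episode above 0.03 m or angle between any of pyramid, obelisk, dome, vase, bowl, cat's own z axis and vertical above 0.4 rad).
It also fails if it takes over 62 s, if anything falls off the work surface, if the arm or the gripper's body presses on something with over 40 N, if the wrist force passes 120 N, or if a joint passes its speed limit or range.

## Robot

A 7-joint arm with a two-finger parallel gripper is mounted at the origin on the work surface. World frame = base frame: x ahead of the robot, y to its left, z up, the work surface at z = 0. Lengths are in mm, angles in degrees, forces in N, time in s.
With the tool pointing down it reaches from about 400 to 850 mm from the base axis. Payload 10.4 kg.
Tool frame: the origin (TCP) lies between the finger pads; the fingertips stand 8 mm ahead of it and the grasp point (between the pads) lies 11 mm behind it; z points along the fingers, y is the line along which they close (so a half turn about z gives the same grasp; the last joint's range is limited). The gripper opens to 85 mm and grips with 20 to 120 N. Pads are 22 mm wide; open, the fingers measure 114 mm over their backs; the gripper's body (76 mm by 85 mm) begins 54 mm behind the grasp point. The pads swing forward as they close: fully open they stand 13 mm farther back than shut.
Start: joints at [-65.753, 19.034, -3.707, 83.658, 1.238, 77.344, -5.071], TCP at [269.478, 563.943, 239.338] pointing down, gripper open.
Joint ranges: [-148.97, 148.97], [-28.65, 121.19], [-84.17, 76.75], [9.2, 138.47], [-72.65, 252.65], [3.7, 117.97], [-149.18, 149.18]. Speed limits (degrees/s): [127.2, 127.2, 159.86, 159.86, 180, 180, 180].

## Interface

Orientations are given as a 3x3 rotation matrix whose columns are the frame's x, y, z axes.
In Python, from rig import r, cams, workorder gives the robot as it stands.
- The arm moves only by the tool carry_out, never from a script. Its argument "steps" is a list that holds one entry, the list of rows, each a list of 7 numbers: the shift along the tool's x, y, z in units of 60 mm (1.0 is 60 mm), then the turn, a rotation vector about the tool's x, y, z in units of 5 degrees (1.0 is 5 degrees), then the closure in counts, from 0 (fully open) to 255 (shut). A call has exactly 10 rows; each row is the pose to reach, as a shift and turn from the pose commanded when the call began, along the tool's axes at that moment; what a row does not reach only later rows make up. A row lasts 1/8 s, in which the tool goes at most 62.5 mm and 10.7 degrees, less where a joint would pass 70% of its speed; a pose out of reach is approached as far as the arm can. A call with a gripper value outside its range is refused whole. The fingers move at their own pace and stop on an object; "force" is the grip in N (left out, the last holds). Time passes only in rows, so rows that repeat a pose let the fingers close, or fill a call up. It gives the time, the measured TCP pose, the force, the opening and the grip force at its end, in the units of the state.
- r.get_state(): the state, without advancing time (a new reading comes with each control period).
- cams.read_camera(name): name is "scene" or "top"; returns (picture, depth): 480x640x3 uint8, red, green, blue; 480x640 float32, mm along the optical axis (not along the pixel's ray), 0 where there is no reading.
- cams.camera_model(name): a dict with "fovy" (degrees; the focal length in pixels is half the picture's height over the tangent of half this angle, whatever the lens; pixels are square), "cx", "cy" (the principal point, pixels), "k1" (the pictures are not rectified: a ray, as slopes to the right and down, at radius r is drawn at 1 + k1 r^2 times it, then the intrinsics apply), "origin" and "orientation" of the camera in the world. Camera axes: x right, y down, z forward; pixel columns grow to the right and rows downward; lengths in mm; the calibration is good to about 2 mm. A picture is of the moment at which its call begins. camera_model takes no time and is no camera call.
- workorder.hand_in(): hands the job in; it is judged then, once.
The state is a dict: "clock": time; "qpos": joint angles; "joint_velocities": joint speeds; "effort": joint torques, N m; "ee_pos": TCP position; "eef_rot": TCP orientation; "force": force on the tool from outside, world axes, zero at the start; "torque": the same for the moment, N m; "width": finger opening in mm; "grasp_force": force on a finger pad.
Only numpy, scipy, OpenCV 4.12 (cv2) and the standard library are available. Lean on these libraries where they do the work, as an engineer would, in place of code of your own. Each camera call takes 0.05 s, during which the arm holds its last target. There are 200 camera calls.

## Working session

There is one attempt and no reset: what is moved stays moved. The work goes in short steps, Python scripts to look and compute and a tool call to move; the robot and the scene stay as the last step left them, time stands still between calls to the robot, and variables do not carry over. Pictures are saved under pics/ and viewed, at most 10 in all, crops included, and the job is handed in when it is done.

Besides the shell and the picture viewer there is one more tool, called after "Emit:" as name(argument=value, ...) on one line, values as JSON. carry_out: Moves the arm, as the interface text tells. Its arguments: {"type":"object","properties":{"steps":{"type":"array"},"force":{"type":"number"}},"required":["steps"]}

```bash
ls; mkdir -p pics
cat > h.py <<'E'
import numpy as np, cv2
from rig import r, cams, workorder
def snap(n,tag):
    im,d=cams.read_camera(n); np.savez(f'{tag}.npz',im=im,d=d)
    cv2.imwrite(f'pics/{tag}.png',im[:,:,::-1]); return im,d
def rays(n,px):
    m=cams.camera_model(n); f=240/np.tan(np.radians(m['fovy']/2))
    K=np.array([[f,0,m['cx']],[0,f,m['cy']],[0,0,1]])
    p=cv2.undistortPoints(np.array(px,float).reshape(-1,1,2),K,np.array([m['k1'],0,0,0,0.])).reshape(-1,2)
    return np.array(m['origin']),np.array(m['orientation']),np.c_[p,np.ones(len(p))]
def plane(n,px,z):
    o,R,v=rays(n,px); w=v@R.T; return o+w*((z-o[2])/w[:,2])[:,None]
def cloud(n,d):
    v,u=np.mgrid[0:480,0:640]; o,R,w=rays(n,np.c_[u.ravel(),v.ravel()])
    P=o+(w*d.reshape(-1,1))@R.T; P[d.ravel()==0]=np.nan; return P.reshape(480,640,3)
E
python3 - <<'E'
from h import *
for n in('scene','top'):
    snap(n,n+'0'); print(cams.camera_model(n))
s=r.get_state(); print({k:np.round(v,3).tolist() for k,v in s.items()})
E
```

```text
pics
{'fovy': 56.04580789700932, 'cx': 325.65527117675794, 'cy': 241.62976531833024, 'k1': -0.11159886332050747, 'origin': array([937.31448344, 428.78475342, 820.17035063]), 'orientation': array([[-0.80116673,  0.48872672, -0.34536656],
       [ 0.59840359,  0.66071428, -0.45317743],
       [ 0.0067087 , -0.56973927, -0.82179812]])}
{'fovy': 52.702615867714236, 'cx': 319.2709237853231, 'cy': 247.58525462351784, 'k1': -0.03840124537326001, 'origin': array([ 548.02833314,   42.07733582, 1003.91027157]), 'orientation': array([[-0.02162065, -0.99681537,  0.07675712],
       [-0.99974943,  0.02111119, -0.00744272],
       [ 0.00579858, -0.07689881, -0.99702204]])}
{'clock': 0.1, 'qpos': [-65.753, 19.068, -3.707, 83.701, 1.237, 77.344, -5.071], 'joint_velocities': [-0.016, -0.088, 0.009, -0.093, -0.011, 0.015, 0.007], 'effort': [0.001, -62.675, 0.049, -39.242, 0.016, 0.007, -0.0], 'ee_pos': [269.338, 563.623, 238.602], 'eef_rot': [[-0.902, 0.431, -0.001], [0.431, 0.902, -0.001], [-0.0, -0.001, -1.0]], 'force': [0.133, -0.153, 0.468], 'torque': [-0.016, 0.015, 0.018], 'grasp_force': 0.0, 'width': 85.226}
```

View pics/top0.png

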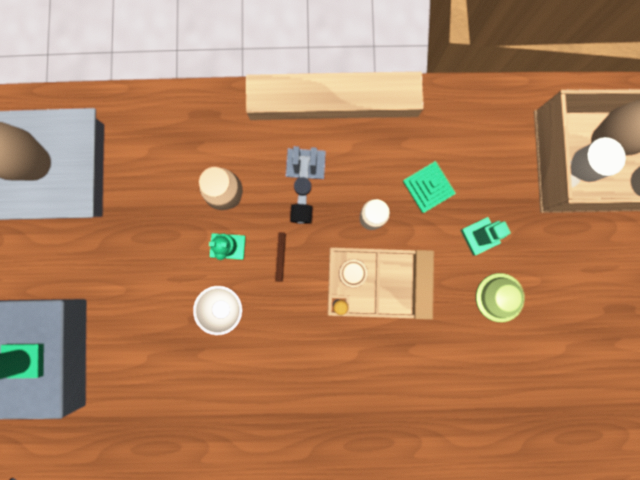

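View pics/scene0.png

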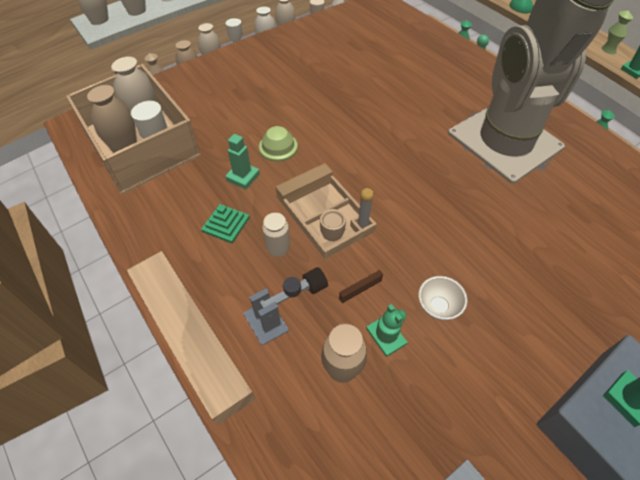

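The top view has the tray at px (330–433, 249–318), the upright's ball at (341,307), the jar at (376,213), the rail at (281,257) and the roller at (303,187). Image up is world +x and image left is world +y.

```bash
cat > meas.py <<'E'
from h import *
import sys
def look(tag):
    im,d=snap('top',tag); P=cloud('top',d); z=P[...,2]
    def reg(u0,u1,v0,v1,z0,z1):
        Q=P[v0:v1,u0:u1].reshape(-1,3); return Q[(Q[:,2]>z0)&(Q[:,2]<z1)]
    return im,P,reg
if __name__=='__main__':
    im,P,reg=look('t1')
    J=reg(355,400,190,235,85,105); print('jar',len(J),np.nanmedian(J,0),(J.min(0)+J.max(0))/2)
    B=reg(405,445,235,330,38,52); print('block',cv2.minAreaRect(B[:,:2].astype(np.float32)),np.median(B[:,2]))
    T=reg(320,445,235,330,22,52); print('tray',cv2.minAreaRect(T[:,:2].astype(np.float32)))
    print('tray corners',cv2.boxPoints(cv2.minAreaRect(T[:,:2].astype(np.float32))))
    U=reg(330,352,295,318,105,145); print('ball',len(U),np.median(U,0))
    Rl=reg(272,292,228,288,22,35); print('rail',cv2.minAreaRect(Rl[:,:2].astype(np.float32)),cv2.boxPoints(cv2.minAreaRect(Rl[:,:2].astype(np.float32))))
    C=reg(340,367,258,287,52,70); print('cup',(C.min(0)+C.max(0))/2)
    o=reg(293,313,178,196,60,90); print('roller',np.median(o,0))
    o=reg(283,330,145,180,70,95); print('pillar',(o.min(0)+o.max(0))/2)
    hsv=cv2.cvtColor(im,cv2.COLOR_RGB2HSV); m=(hsv[...,1]<90)*(hsv[...,2]>150)*1; m=m.astype(np.uint8); m[:190]=0;m[235:]=0;m[:,:355]=0;m[:,400:]=0
    (c,rad)=cv2.minEnclosingCircle(max(cv2.findContours(m,0,2)[0],key=cv2.contourArea)); print('jar px',c,rad,plane('top',[c],95))
E
python3 meas.py
```

```text
jar 424 [685.24003153 -75.05309035  95.45040093] [685.26024389 -74.77376372  92.61446603]
block ((545.2410278320312, -171.54893493652344), (34.998741149902344, 135.39154052734375), 87.04286193847656) 45.436727576601015
tray ((549.8139038085938, -86.09236907958984), (206.0749969482422, 135.6812286376953), 86.85415649414062)
tray corners [[ 476.42105  -185.25165 ]
 [ 611.8978   -192.69754 ]
 [ 623.2068     13.06691 ]
 [ 487.72998    20.512802]]
ball 187 [507.90653482  -0.7435838  132.33479089]
rail ((606.9198608398438, 114.54584503173828), (14.222929000854492, 99.56704711914062), 85.31497955322266) [[556.7218  111.52435]
 [655.9562  103.39192]
 [657.1179  117.56734]
 [557.88354 125.69977]]
cup [570.7089262  -29.6095095   58.45658988]
roller [725.33824672  62.55342902  82.03905277]
pillar [783.53647912  60.96732809  82.49169638]
jar px (375.07464599609375, 212.7941131591797) 14.246582984924316 [[681.86046769 -71.84330278  95.        ]]
```

Next is the transfer towards the jar, turning the tool so the fingers close along the tray's y.

Emit:
carry_out(steps=[[[-0.8,-0.49,0,0,0,1.35,0],[-1.6,-0.98,0,0,0,2.7,0],[-2.4,-1.47,0,0,0,4.05,0],[-3.2,-1.96,0,0,0,5.4,0],[-4.0,-2.45,0,0,0,6.75,0],[-4.8,-2.94,0,0,0,8.1,0],[-5.6,-3.43,0,0,0,9.45,0],[-6.4,-3.92,0,0,0,10.8,0],[-7.2,-4.41,0,0,0,12.15,0],[-8.0,-4.9,0,0,0,13.5,0]]], force=30)

```text
clock: 1.4
ee_pos: [576.5, 90.2, 239.3]
eef_rot: [[0.057, 0.998, 0.0], [0.998, -0.057, 0.0], [0.0, 0.0, -1.0]]
force: [0.8, 0.4, -0.3]
width: 85.6
grasp_force: 0.0
```

Emit:
carry_out(steps=[[[-0.6,0.44,0,0,0,0,0],[-1.2,0.88,0,0,0,0,0],[-1.8,1.32,0,0,0,0,0],[-2.3,1.69,0.2,0,0,0,0],[-2.66,1.95,0.6,0,0,0,0],[-2.66,1.95,1.0,0,0,0,0],[-2.66,1.95,1.4,0,0,0,0],[-2.66,1.95,1.6,0,0,0,0],[-2.66,1.95,1.7,0,0,0,0],[-2.66,1.95,1.7,0,0,0,0]]])

```text
clock: 2.65
ee_pos: [684.3, -73.8, 137.6]
eef_rot: [[0.053, 0.999, 0.0], [0.999, -0.053, 0.0], [0.0, 0.0, -1.0]]
force: [0.1, -0.7, 0.6]
width: 85.5
grasp_force: 0.0
```

Run:
```python
from h import *
s=r.get_state(); print(s['ee_pos'],s['eef_rot'].round(4).tolist() if hasattr(s['eef_rot'],'round') else s['eef_rot'])
snap('scene','s1')
```

```text
[684.28250193 -73.787481   137.57022153] [[0.053, 0.9986, 0.0002], [0.9986, -0.053, 0.0001], [0.0001, 0.0002, -1.0]]
```

View pics/s1.png

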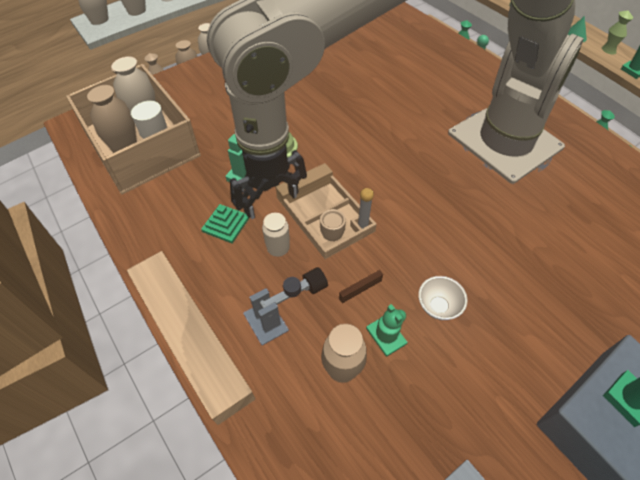

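The open fingers are at px (250,210) and (298,187), above and around the jar, whose top is at (275,222). I'll cross-check the jar's position from this second view.

Run:
```python
from h import *
print(plane('scene',[(275,222)],95))
P=cloud('scene',np.load('s1.npz')['d']); Q=P[210:258,258:294].reshape(-1,3); Q=Q[(Q[:,2]>35)&(Q[:,2]<98)]
A=np.c_[2*Q[:,:2],np.ones(len(Q))]; b=Q[(Q[:,2]>30),:2]
S=Q[(Q[:,2]<74)]; A=np.c_[2*S[:,:2],np.ones(len(S))]; print(len(S),np.linalg.lstsq(A,(S[:,:2]**2).sum(1),rcond=None)[0])
```

```text
[[685.92921877 -70.5778995   95.        ]]
272 [ 6.86280129e+02 -7.40526838e+01 -4.75763335e+05]
```

Emit:
carry_out(steps=[[[0,0.02,0.4,0,0,0,0],[0,0.02,0.8,0,0,0,0],[0,0.02,1.2,0,0,0,0],[0,0.02,1.4,0,0,0,0],[0,0.02,1.48,0,0,0,0],[0,0.02,1.48,0,0,0,80],[0,0.02,1.48,0,0,0,140],[0,0.02,1.48,0,0,0,255],[0,0.02,1.48,0,0,0,255],[0,0.02,1.48,0,0,0,255]]], force=30)

```text
clock: 3.95
ee_pos: [685.9, -74.0, 49.7]
eef_rot: [[0.053, 0.999, 0.001], [0.999, -0.053, 0.0], [0.0, 0.001, -1.0]]
force: [-2.0, 0.5, 6.2]
width: 53.2
grasp_force: 31.7
```

Emit:
carry_out(steps=[[[0,0,-0.2,0,0,0,255],[0,0,-0.6,0,0,0,255],[0,0,-1.0,0,0,0,255],[-0.1,-0.2,-1.1,0,0,0,255],[-0.3,-0.7,-1.1,0,0,0,255],[-0.5,-1.2,-1.1,0,0,0,255],[-0.7,-1.7,-1.1,0,0,0,255],[-0.83,-2.1,-1.1,0,0,0,255],[-0.87,-2.22,-1.1,0,0,0,255],[-0.87,-2.22,-1.1,0,0,0,255]]])

```text
clock: 5.2
ee_pos: [549.4, -118.9, 114.4]
eef_rot: [[0.053, 0.999, 0.0], [0.999, -0.053, 0.0], [0.001, 0.0, -1.0]]
force: [0.4, 0.3, -1.4]
width: 52.7
grasp_force: 32.1
```

Run:
```python
from h import *
s=r.get_state(); print(s['ee_pos'],s['width'],s['grasp_force'])
snap('scene','s2')
```

```text
[ 549.38825103 -118.86414278  114.44428474] 52.73303882186776 32.121657224488445
```

View pics/s2.png

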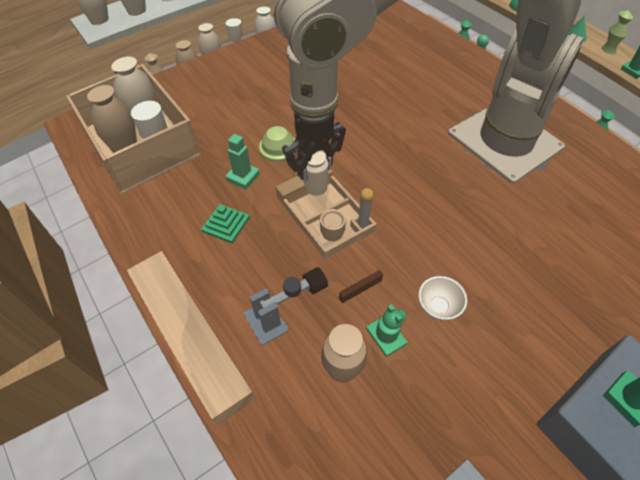

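The jar hangs upright at px (317,175) over the bay, so I'll lower it, release and rise.

Emit:
carry_out(steps=[[[0,0,0.3,0,0,0,255],[0,0,0.6,0,0,0,255],[0,0,0.8,0,0,0,255],[0,0,0.88,0,0,0,255],[0,0,0.93,0,0,0,255],[0,0,0.93,0,0,0,255],[0,0,0.93,0,0,0,100],[0,0,0.93,0,0,0,50],[0,0,0.93,0,0,0,0],[0,0,0.93,0,0,0,0]]])

```text
clock: 6.5
ee_pos: [549.7, -119.0, 58.9]
eef_rot: [[0.053, 0.999, 0.0], [0.999, -0.053, 0.0], [0.0, 0.0, -1.0]]
force: [-0.2, -0.8, -0.6]
width: 85.0
grasp_force: 0.0
```

Emit:
carry_out(steps=[[[0,0,0,0,0,0,0],[0,0,0,0,0,0,0],[0,0,-0.2,0,0,0,0],[0,0,-0.6,0,0,0,0],[0,0,-1.0,0,0,0,0],[0,0,-1.5,0,0,0,0],[0,0,-2.0,0,0,0,0],[0,-0.5,-2.4,0,0,0,100],[0,-1.2,-2.4,0,0,0,255],[0,-2.0,-2.4,0,0,0,255]]])

```text
clock: 7.75
ee_pos: [428.9, -112.9, 203.5]
eef_rot: [[0.053, 0.999, 0.001], [0.999, -0.053, -0.0], [-0.0, 0.001, -1.0]]
force: [0.0, 0.1, 0.4]
width: 32.1
grasp_force: 0.0
```

Run:
```python
from h import *
s=r.get_state(); print(s['ee_pos'],s['width'])
snap('scene','s3')
```

```text
[ 428.87242823 -112.86373732  203.54074902] 32.06351393817609
```

View pics/s3.png

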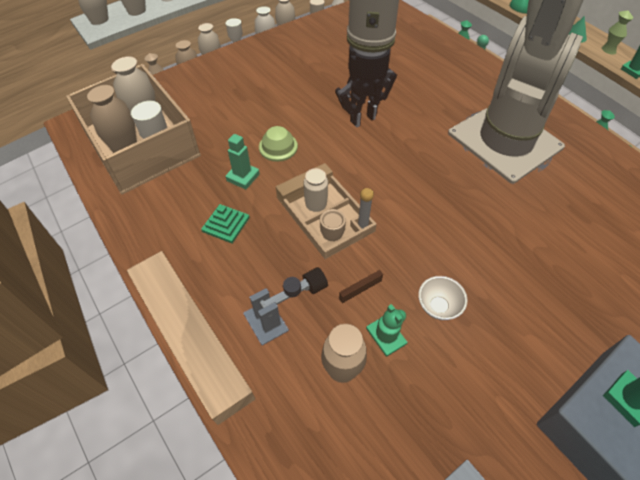

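The jar stands upright in the bay at px (316,190), with the cup untouched at (332,222). I'll read the joints before choosing which way to turn the wrist for the push.

Run:
```python
from h import *
print(np.round(r.get_state()['qpos'],1))
from meas import look
im,P,reg=look('t2'); J=reg(375,420,255,310,85,112); print('jar',len(J),(J.min(0)+J.max(0))/2)
```

```text
[-21.3  -5.3  29.2 114.4   2.6  70.3   3.7]
jar 576 [ 549.06733528 -118.95177047   96.55440113]
```

Emit:
carry_out(steps=[[[0,0,0,0,0,2,255],[-0.1,0,0,0,0,4,255],[-0.3,0,0.2,0,0,6,255],[-0.5,0.1,0.5,0,0,8,255],[-0.7,0.2,0.8,0,0,10,255],[-0.87,0.2,1.1,0,0,12,255],[-0.87,0.2,1.5,0,0,14,255],[-0.87,0.2,1.9,0,0,16,255],[-0.87,0.2,2.2,0,0,18,255],[-0.87,0.2,2.4,0,0,18,255]]])

```text
clock: 9.1
ee_pos: [439.4, -165.5, 58.4]
eef_rot: [[0.999, -0.052, 0.0], [-0.052, -0.999, -0.0], [0.0, 0.0, -1.0]]
force: [-0.6, 0.1, -0.1]
width: 0.3
grasp_force: 0.0
```

Run:
```python
from h import *
s=r.get_state(); print(s['ee_pos'],np.array(s['eef_rot']).round(4).tolist(),s['width'],np.round(s['qpos'],1))
```

```text
[ 439.38669539 -165.4892225    58.43785973] [[0.9987, -0.0519, 0.0001], [-0.0519, -0.9987, -0.0002], [0.0002, 0.0002, -1.0]] 0.2881082209256829 [-16.3  11.7  34.2 119.3  -8.4  51.3 -70.3]
```

Run:
```python
import numpy as np
for a in list(range(2,23,2))+[2.5*i for i in range(1,11)]:
    t=np.radians(a);c,s=np.cos(t),np.sin(t)
    print(a,[round((168*s+31*(1-c))/60,3),round((168*(c-1)+31*s)/60,3),-a/5])
```

```text
2 [np.float64(0.098), np.float64(0.016), -0.4]
4 [np.float64(0.197), np.float64(0.029), -0.8]
6 [np.float64(0.296), np.float64(0.039), -1.2]
8 [np.float64(0.395), np.float64(0.045), -1.6]
10 [np.float64(0.494), np.float64(0.047), -2.0]
12 [np.float64(0.593), np.float64(0.046), -2.4]
14 [np.float64(0.693), np.float64(0.042), -2.8]
16 [np.float64(0.792), np.float64(0.034), -3.2]
18 [np.float64(0.891), np.float64(0.023), -3.6]
20 [np.float64(0.989), np.float64(0.008), -4.0]
22 [np.float64(1.087), np.float64(-0.01), -4.4]
2.5 [np.float64(0.123), np.float64(0.02), -0.5]
5.0 [np.float64(0.246), np.float64(0.034), -1.0]
7.5 [np.float64(0.37), np.float64(0.043), -1.5]
10.0 [np.float64(0.494), np.float64(0.047), -2.0]
12.5 [np.float64(0.618), np.float64(0.045), -2.5]
15.0 [np.float64(0.742), np.float64(0.038), -3.0]
17.5 [np.float64(0.866), np.float64(0.026), -3.5]
20.0 [np.float64(0.989), np.float64(0.008), -4.0]
22.5 [np.float64(1.111), np.float64(-0.015), -4.5]
25.0 [np.float64(1.232), np.float64(-0.044), -5.0]
```

Emit:
carry_out(steps=[[[0,0,0.2,0,0,0,255],[0,0,0.4,0,0,0,255],[0,0,0.47,0,0,0,255],[0.1,0,0.47,0,0,0,255],[0.2,0,0.47,0,0,0,255],[0.28,0,0.47,0,0,0,255],[0.34,0,0.47,0,0,0,255],[0.4,0,0.47,0,0,0,255],[0.45,0,0.47,0,0,0,255],[0.48,0,0.47,0,0,0,255]]])

```text
clock: 10.35
ee_pos: [466.3, -166.9, 30.2]
eef_rot: [[0.999, -0.054, -0.003], [-0.054, -0.999, 0.001], [-0.003, -0.001, -1.0]]
force: [-10.2, 0.3, 8.9]
width: 0.3
grasp_force: 5.1
```

Emit:
carry_out(steps=[[[0.07,0.01,0,0,0,-0.3,255],[0.17,0.02,0,0,0,-0.7,255],[0.27,0.03,0,0,0,-1.1,255],[0.37,0.04,0,0,0,-1.5,255],[0.47,0.05,0,0,0,-1.9,255],[0.57,0.05,0,0,0,-2.3,255],[0.67,0.04,0,0,0,-2.7,255],[0.77,0.04,0,0,0,-3.1,255],[0.87,0.03,0,0,0,-3.5,255],[0.96,0.02,0,0,0,-3.9,255]]])

```text
clock: 11.6
ee_pos: [523.6, -173.1, 30.1]
eef_rot: [[0.959, 0.282, -0.003], [0.282, -0.959, -0.001], [-0.003, 0.001, -1.0]]
force: [-6.5, -5.9, 2.7]
width: -0.1
grasp_force: 3.9
```

```bash
cat > st.py <<'E'
from h import *
import sys
s=r.get_state(); R=np.array(s['eef_rot']); print(s['ee_pos'],R.round(4).tolist(),np.round(s['force'],1),np.round(s['qpos'],1))
im,d=snap('top',sys.argv[1]); P=cloud('top',d).reshape(-1,3)
# tool x is the tray's y, tool y the tray's x
O=np.array([507.5,-.7]); q=P[np.linalg.norm(P[:,:2]-O,axis=1)<225]
loc=(q[:,:2]-O)@np.c_[R[:2,1],R[:2,0]]
b=(q[:,2]>40)&(q[:,2]<49)&(loc[:,0]>135)&(loc[:,1]>-35)&(loc[:,1]<130)
print('block',cv2.minAreaRect(q[b,:2].astype(np.float32)),'tool angle',np.degrees(np.arctan2(R[1,1],R[0,1])))
j=(q[:,2]>90)&(q[:,2]<108)&(loc[:,0]>80)&(loc[:,0]<155)&(loc[:,1]>0)&(loc[:,1]<110); print('jar in tool-aligned tray frame',np.median(loc[j],0),j.sum())
E
python3 st.py t3
```

```text
[ 523.56112095 -173.11113187   30.10022451] [[0.9593, 0.2824, -0.0028], [0.2824, -0.9593, -0.0014], [-0.0031, 0.0005, -1.0]] [-6.5 -5.9  2.7] [ -9.6  24.   27.5 108.1 -13.8  51.3 -49.1]
block ((599.3106689453125, -153.13284301757812), (135.47799682617188, 35.248443603515625), 15.061067581176758) tool angle -73.59776221129627
jar in tool-aligned tray frame [120.14369637  47.92992581] 448
```

View pics/t3.png

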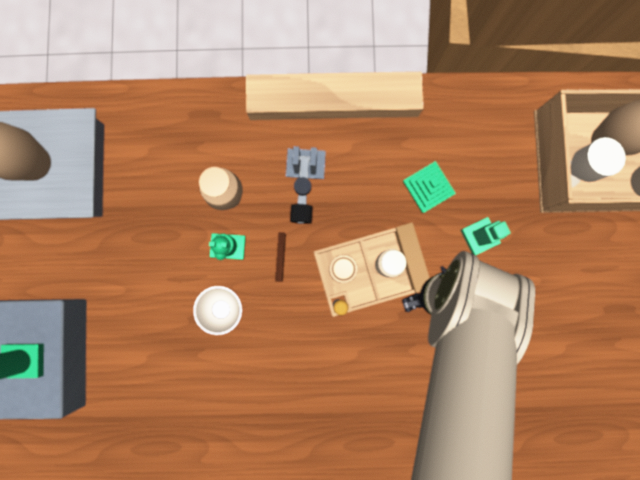

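At px (428,285) the fingers push the end block, and the tray has turned about 18° with the jar at (392,263) and cup at (343,268) standing. I'll continue the arc.

Emit:
carry_out(steps=[[[0.12,0.02,0,0,0,-0.4,255],[0.25,0.02,0,0,0,-0.9,255],[0.37,0.03,0,0,0,-1.4,255],[0.49,0.03,0,0,0,-1.9,255],[0.62,0.02,0,0,0,-2.4,255],[0.74,0.01,0,0,0,-2.8,255],[0.87,0.0,0,0,0,-3.3,255],[0.99,-0.02,0,0,0,-3.8,255],[1.11,-0.05,0,0,0,-4.3,255],[1.23,-0.08,0,0,0,-4.8,255]]])

```text
clock: 12.9
ee_pos: [593.8, -148.0, 30.2]
eef_rot: [[0.761, 0.648, -0.001], [0.648, -0.761, -0.002], [-0.003, 0.001, -1.0]]
force: [-3.6, -6.1, 0.2]
width: 0.2
grasp_force: 3.1
```

```bash
python3 st.py t4
```

```text
[ 593.75246037 -148.04372504   30.21846869] [[0.7614, 0.6483, -0.0014], [0.6483, -0.7614, -0.0023], [-0.0025, 0.0008, -1.0]] [-3.6 -6.1  0.2] [ -7.   29.7  21.1  98.5 -12.6  54.2 -30.6]
block ((653.0650634765625, -98.77711486816406), (135.78738403320312, 35.01849365234375), 39.64503860473633) tool angle -49.588206124638724
jar in tool-aligned tray frame [117.12245707  50.00400923] 447
```

Emit:
carry_out(steps=[[[0.12,0.02,0,0,0,-0.5,255],[0.25,0.03,0,0,0,-1.0,255],[0.37,0.04,0,0,0,-1.5,255],[0.49,0.04,0,0,0,-2.0,255],[0.62,0.04,0,0,0,-2.5,255],[0.74,0.03,0,0,0,-3.0,255],[0.87,0.02,0,0,0,-3.5,255],[0.99,0.0,0,0,0,-4.0,255],[1.11,-0.02,0,0,0,-4.5,255],[1.23,-0.05,0,0,0,-5.0,255]]])

```text
clock: 14.2
ee_pos: [648.7, -97.9, 30.3]
eef_rot: [[0.416, 0.909, -0.0], [0.909, -0.416, -0.003], [-0.002, 0.001, -1.0]]
force: [0.2, -6.4, 0.6]
width: 0.3
grasp_force: 2.7
```

```bash
python3 st.py t5
```

```text
[648.67178609 -97.90807358  30.30354034] [[0.4159, 0.9094, -0.0002], [0.9094, -0.4159, -0.0025], [-0.0024, 0.0009, -1.0]] [ 0.2 -6.4  0.6] [ -6.6  33.7  14.9  90.9  -9.7  56.6 -13.3]
block ((681.3592529296875, -27.26580047607422), (133.151611328125, 35.1400260925293), 64.09466552734375) tool angle -24.57788115931113
jar in tool-aligned tray frame [117.50756224  49.28820577] 447
```

View pics/t5.png

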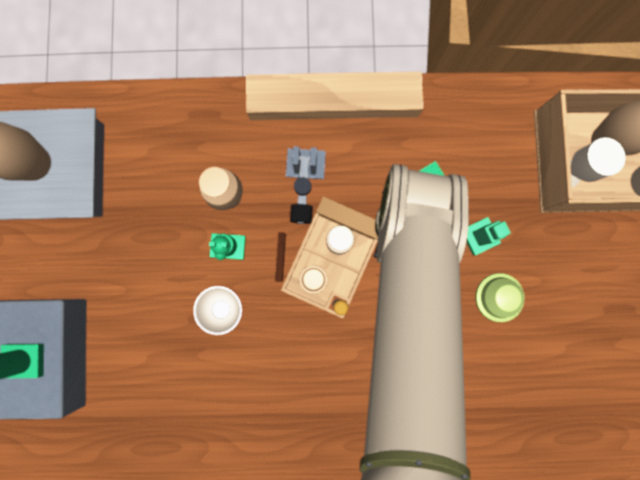

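The block corner is approaching the roller at px (301,213), with about 21° still to turn. I'll slow down.

Emit:
carry_out(steps=[[[0.1,0.01,0,0,0,-0.4,255],[0.2,0.02,0,0,0,-0.8,255],[0.3,0.03,0,0,0,-1.2,255],[0.4,0.04,0,0,0,-1.6,255],[0.5,0.04,0,0,0,-2.0,255],[0.59,0.04,0,0,0,-2.4,255],[0.68,0.03,0,0,0,-2.8,255],[0.77,0.02,0,0,0,-3.1,255],[0.85,0.01,0,0,0,-3.4,255],[0.92,0,0,0,0,-3.7,255]]])

```text
clock: 15.5
ee_pos: [672.1, -48.1, 30.4]
eef_rot: [[0.107, 0.994, 0.001], [0.994, -0.107, -0.003], [-0.003, 0.001, -1.0]]
force: [2.8, -7.3, -2.2]
width: -0.0
grasp_force: 3.4
```

```bash
python3 st.py t6
```

```text
[672.06299789 -48.08001203  30.36954433] [[0.1071, 0.9942, 0.0009], [0.9942, -0.1071, -0.0029], [-0.0028, 0.0013, -1.0]] [ 2.8 -7.3 -2.2] [-7.5 35.2 10.5 87.7 -6.9 57.7 -1.3]
block ((681.4232788085938, 38.956138610839844), (113.12550354003906, 34.57206344604492), 83.00718688964844) tool angle -6.147669868259355
jar in tool-aligned tray frame [116.842915    49.37446624] 440
```

Emit:
carry_out(steps=[[[0.02,0,0,0,0,-0.05,255],[0.04,0,0,0,0,-0.1,255],[0.06,0,0,0,0,-0.15,255],[0.08,0,0,0,0,-0.2,255],[0.1,0,0,0,0,-0.25,255],[0.115,0,0,0,0,-0.3,255],[0.13,0,0,0,0,-0.3,255],[0.14,0,0,0,0,-0.3,255],[0.15,0,0,0,0,-0.3,255],[0.15,0,0,0,0,-0.3,255]]])

```text
clock: 16.8
ee_pos: [674.7, -42.7, 31.2]
eef_rot: [[0.084, 0.996, 0.005], [0.996, -0.084, -0.007], [-0.006, 0.006, -1.0]]
force: [9.3, -15.4, -5.0]
width: 0.2
grasp_force: 7.2
```

```bash
cat > fin.py <<'E'
from h import *
import sys
s=r.get_state(); print(s['ee_pos'],np.round(s['force'],1))
im,d=snap('top',sys.argv[1]); P=cloud('top',d).reshape(-1,3)
O=np.array([507.5,-.7]); t=np.radians(-4.7); x=np.array([np.cos(t),np.sin(t)]); y=np.array([-x[1],x[0]])
L=np.c_[(P[:,:2]-O)@np.c_[x,y],P[:,2]]
def box(a): return L[(L[:,0]>a[0])&(L[:,0]<a[1])&(L[:,1]>a[2])&(L[:,1]<a[3])&(L[:,2]>a[4])&(L[:,2]<a[5])]
b=box((130,200,-15,140,40,49)); print('block stand frame',b.min(0),b.max(0),cv2.minAreaRect(b[:,:2].astype(np.float32)))
T=box((-40,150,-15,113,26,37)); rc=cv2.minAreaRect(T[:,:2].astype(np.float32)); print('walls',rc,T.min(0),T.max(0))
J=box((80,155,0,110,90,110)); print('jar',np.median(J,0))
C=box((0,80,10,110,52,66)); print('cup',np.median(C,0))
q=box((158,192,65,105,60,100)); print('roller top',np.percentile(q[:,2],[50,95]))
E
python3 fin.py t7
```

```text
[674.72047225 -42.68617862  31.24631032] [  9.3 -15.4  -5. ]
block stand frame [152.58105768   7.96848749  40.28922977] [187.04078415 115.60396585  48.97650704] ((169.80825805664062, 61.78754425048828), (34.451332092285156, 107.62489318847656), 0.021996451541781425)
walls ((65.42174530029297, 55.298797607421875), (115.37592315673828, 168.46702575683594), 89.97427368164062) [-18.8314378   -2.36774876  26.00312846] [149.67994669 112.98615803  36.87740974]
jar [117.93132729  50.03293513 103.40876783]
cup [27.00011244 65.37438765 56.04820525]
roller top [86.26665104 91.06235037]
```

The tray is aligned to within a degree, its edge sits at y ≈ 115.6 mm and the roller is lifted. I'll back the fingers off and rise.

Emit:
carry_out(steps=[[[-0.05,0,0,0,0,0,255],[-0.12,0,0,0,0,0,255],[-0.25,0,0,0,0,0,255],[-0.5,0,0,0,0,0,255],[-0.9,0,0,0,0,0,255],[-1.2,0,-0.4,0,0,0,255],[-1.3,0,-1.0,0,0,0,255],[-1.3,0,-1.7,0,0,0,255],[-1.3,0,-2.3,0,0,0,255],[-1.3,0,-2.5,0,0,0,255]]])

```text
clock: 18.1
ee_pos: [667.3, -115.2, 183.2]
eef_rot: [[0.08, 0.997, 0.004], [0.997, -0.08, -0.0], [-0.0, 0.004, -1.0]]
force: [0.7, 0.4, -0.3]
width: 0.1
grasp_force: 0.0
```

```bash
python3 fin.py t8; python3 -c "
from h import *
snap('scene','s8')"
```

```text
[ 667.26737007 -115.24226387  183.16822556] [ 0.7  0.4 -0.3]
block stand frame [152.18037408 -14.85855175  40.0481789 ] [187.02482945 115.49605168  48.98234148] ((169.7491912841797, 50.34074783325195), (130.37916564941406, 34.636566162109375), 89.763427734375)
walls ((65.38455200195312, 49.09683609008789), (128.03189086914062, 168.4659881591797), 89.87255096435547) [-18.9322898  -14.96614433  26.0160252 ] [149.75399772 112.96692734  36.97218944]
jar [117.75392778  49.73401557 103.18949702]
cup [28.19956668 64.73122722 56.36737453]
roller top [86.4331335  91.28297442]
```

View pics/s8.png

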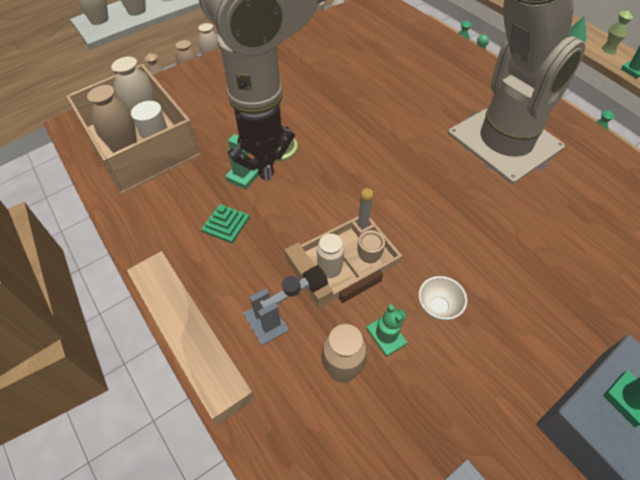

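The tray lies flush along the rail and the roller (316,278) rides on the end block. The jar (330,255) and cup (371,245) are standing, the other pieces are in place and the gripper is clear, so I'm handing in.

```bash
python3 -c "
from h import *
print(workorder.hand_in())"
```

```text
the job is handed in; nothing more can be done
None
```

I handed the job in at about 18 s: the jar stands released in the bay, the tray is flush on the stop rail with its end block under the lifted roller, the cup is upright, and the other stone pieces look unmoved in the last picture; no verdict came back.

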